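# Lock the levelling foot of an upturned wire shelf and refit its cap

## Task

Two small wire closet shelves lie upside down with their levelling feet pointing up; one foot is finished, the other has no cap yet. On the one without a cap, run the hex jam nut clockwise (seen from above) down the stud until it bears on the washer of the leg socket, then nip it up by about 25 degrees more (no less than 20, feeling it stiffen) without letting the stud, which holds the height setting, turn along with it. Then slip the loose grey cap fully home over the end of that stud, let go, and leave everything else where it is.

Things in the scene. Friction and masses are not known exactly. Their poses are not given: they have to be found in the camera images.
- foot: unfinished white wire shelf, 148 mm square, fixed upside down on the table; origin at the centre of its underside on the table, z up. A round leg socket 28 mm across rises in its centre to 88 mm (the top 4 mm is a dark steel spring washer, 29 mm across); the base flange is 60 mm across and 14 mm high, the wires are 8 mm high
- seat (a point): centre of the washer's top face on the socket of the unfinished foot, 88 mm above the table: the nut's underside is here at first contact. Frame as foot. The nut runs free at 0.04 N m; at first contact its resistance jumps to 0.4 to 0.5 N m (grip with 40 to 60 N), then climbs slowly by 0.15 N m over 0.6 rad, where the washer is flat and it stops dead. It stays where it is left
- nut_under (a point): centre of the underside of the steel hex jam nut on the unfinished foot's stud: 36 mm across flats, 41.6 across corners, 18 high; the point turns with the nut, z up, flats facing along its x axis and every 60 degrees from it. Starts a sixth to a half turn or so above the seat; screws down 2 mm per clockwise turn
- stud (a joint): turn of the unfinished foot's threaded stud about the upright axis, rad, 0 as set at the start, clockwise from above negative; friction holds it up to 0.8 N m, beyond which an overtightened nut drags it round and the setting is lost
- stud_end (a point): centre of the top end of that stud, 45 mm above the seat; the stud is 18 mm across, steel, its last 5 mm tapering to 10 mm across
- cap: loose grey plastic foot cap, 30 g or so, standing mouth down on the table; round, 33 mm across at the mouth to 31 mm at the top, 28 mm high, with a bore 22 mm wide and 22 mm deep open below; origin at the centre of the mouth, z up. Fully home its ceiling rests on the stud's end, so its mouth is 22 mm below the stud's end
- foot_done: finished wire shelf of the same make, fixed: its nut is down and its cap is on; its top is 139 mm above the table; origin at the centre of its underside. Leave alone
- tin: bystander: round metal tin, 52 mm across, 30 mm high; origin under its centre
- clip: bystander: white wall clip, 50 x 22 x 12 mm with an 18 mm boss up to 36 mm height; origin under its centre
- spare_nut: bystander: loose hex nut of the same size lying on the table; origin under its centre
There are look-alikes about, which are no part of the job. What is shaped like the cap but yellow is not meant.

How it is judged:
By the outcome, as a careful person would: the job done as asked, in the order asked, and still so for the second after the job is handed in, with the robot touching nothing.
It also fails if it takes over 72 s, if anything falls off the work surface, if the arm or the gripper's body presses on something with over 40 N, if the wrist force passes 120 N, or if a joint passes its speed limit or range.

## Robot

A 6-joint arm with a two-finger parallel gripper is mounted at the origin on the work surface. World frame = base frame: x ahead of the robot, y to its left, z up, the work surface at z = 0. Lengths are in m, angles in rad, forces in N, time in s.
With the tool pointing down it reaches from about 0.25 to 0.775 m from the base axis. Payload 4 kg.
Tool frame: the origin (TCP) lies at the very end of the fingers, on their centre line; the grasp point (between the pads) lies 19 mm behind it (robot.pinch_z is the distance from the TCP to the grasp point, in m); z points along the fingers, y is the line along which they close (so a half turn about z gives the same grasp; the last joint's range is limited). The gripper opens to 94 mm and grips with 3 to 60 N. Pads are 16 mm wide; open, the fingers measure 119 mm over their backs; the gripper's body (75 mm by 177 mm) begins 78 mm behind the grasp point.
Start: joints at [-1.299, 0.087, 1.371, -0, 1.684, -0.103], TCP at [0.201, -0.512, 0.206] pointing down, gripper open.
Joint ranges: [-3.1, 3.1], [-0.76, 2.03], [0.27, 2.55], [-1.08, 4.22], [0.17, 2.65], [-2.57, 2.57]. Speed limits (rad/s): [2.79, 2.79, 3.14, 3.14, 3.14, 3.14].

## Interface

Orientations are given as [roll, pitch, yaw] about the fixed x, y, z axes, in that order (R = Rz(yaw) Ry(pitch) Rx(roll)).
In Python, from bench import robot gives the robot as it stands.
- The arm moves only by the tool arm_command, never from a script. Its argument "targets" is one flat list of numbers, 7 for each row, row after row: the turn, a rotation vector about the tool's x, y, z in degrees, then the shift along the tool's x, y, z in mm, then the closure, from -1 (fully open) to 1 (shut). In form: [ax, ay, az, x, y, z, hand, ax, ay, az, x, y, z, hand, ...]. A call has 1 to 20 rows; each row is the pose to reach, as a shift and turn from the pose commanded when the call began, along the tool's axes at that moment; what a row does not reach only later rows make up. A row lasts 1/10 s, in which the tool goes at most 50 mm and 8.59 degrees, less where a joint would pass 70% of its speed; a pose out of reach is approached as far as the arm can. A call with a gripper value outside its range is refused whole. The fingers move at their own pace and stop on an object; the grip force is fixed at half the most. Time passes only in rows, so rows that repeat a pose let the fingers close. It gives the time, the measured TCP pose, the force, the opening and the grip force at its end, in the units of the state.
- robot.get_obs(): the state, without advancing time (a new reading comes with each control period).
- robot.snapshot(name): name is "side" or "top"; returns a dict with "color" (384x512x3 uint8, red, green, blue), "range_z" (384x512 float32, m along the optical axis (not along the pixel's ray), 0 where there is no reading), "fx", "fy", "cx", "cy" (pixels), "dist_coeffs" ([k1, k2, p1, p2, k3] as OpenCV has them; the pictures are not rectified), "T" (4x4, takes a point from camera to world coordinates). Camera axes: x right, y down, z forward; pixel columns grow to the right and rows downward; lengths in m; the calibration is good to about 2 mm. A picture is of the moment at which its call begins.
- robot.close_job(): hands the job in; it is judged then, once.
The state is a dict: "time": time; "joint_positions": joint angles; "qvel": joint speeds; "joint_torque": joint torques, N m; "tool_pos": TCP position; "ee_rot": TCP orientation; "wrist_force": force on the tool from outside, world axes, zero at the start; "wrist_torque": the same for the moment, N m; "width": finger opening in m; "finger_force": force on a finger pad.
Only numpy, scipy, OpenCV 4.12 (cv2) and the standard library are available. Lean on these libraries where they do the work, as an engineer would, in place of code of your own. Each camera call takes 0.05 s, during which the arm holds its last target. There are 200 camera calls.

## Working session

There is one attempt and no reset: what is moved stays moved. The work goes in short steps, Python scripts to look and compute and a tool call to move; the robot and the scene stay as the last step left them, time stands still between calls to the robot, and variables do not carry over. Pictures are saved under pics/ and viewed, at most 10 in all, crops included, and the job is handed in when it is done.

Besides the shell and the picture viewer there is one more tool, called by a JSON object that holds its "name" and its "arguments", one argument or row to a line. arm_command: Moves the arm, as the interface text tells. Its arguments: {"type":"object","properties":{"targets":{"type":"array"}},"required":["targets"]}

```bash
mkdir -p pics; ls; python3 - <<'E'
from bench import robot
import cv2,numpy as np
o=robot.get_obs()
for k,v in o.items(): print(k,np.round(v,4))
for n in("top","side"):
    s=robot.snapshot(n); cv2.imwrite(f"pics/{n}0.png",s["color"][:,:,::-1])
    np.savez(f"{n}0.npz",**s)
    print(n,s["fx"],s["cx"],s["cy"],s["dist_coeffs"],np.round(s["T"],3).tolist())
E
```

```text
pics
time 0.0
joint_positions [-1.2991  0.088   1.3723 -0.      1.6836 -0.1031]
qvel [ 0.0008 -0.0012  0.0002 -0.0002 -0.0014 -0.0014]
joint_torque [-6.00000e-04 -3.40188e+01 -3.02425e+01  7.17000e-02  3.30000e-02
 -2.00000e-04]
tool_pos [ 0.2012 -0.5113  0.2043]
ee_rot [-3.1394e+00 -2.0000e-04  3.7480e-01]
wrist_force [-0.4239  1.0918  0.1926]
wrist_torque [ 0.0022 -0.0198 -0.0235]
finger_force 0.0
width 0.0942
top 373.1553926192159 250.97202562973465 195.56186524817366 [-0.05004027  0.          0.          0.          0.        ] [[-0.023, -0.994, 0.105, 0.44], [-1.0, 0.022, -0.013, 0.004], [0.01, -0.105, -0.994, 0.945], [0.0, 0.0, 0.0, 1.0]]
side 404.660618208824 258.3519494708836 189.44023871715905 [-0.0997758  0.         0.         0.         0.       ] [[-0.994, -0.074, 0.077, 0.44], [-0.107, 0.643, -0.759, 0.791], [0.007, -0.763, -0.647, 0.774], [0.0, 0.0, 0.0, 1.0]]
```

View pics/top0.png

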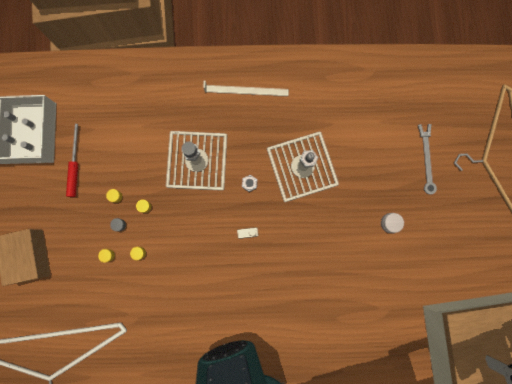

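View pics/side0.png

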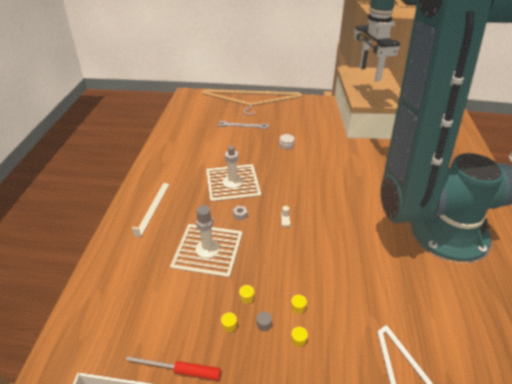

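Top view: the shelf at (303,166) has a thin bare stud, so it is the unfinished foot. The one at (195,158) carries a cap. The cap candidates are grey (118,225) and yellow (113,196), (143,206), (105,256), (137,254). Only the grey one fits the description. I'll confirm this in an enlarged crop.

```bash
cat > h.py <<'E'
import numpy as np,cv2
def cloud(s):
    K=np.array([[s["fx"],0,s["cx"]],[0,s["fy"],s["cy"]],[0,0,1]],float)
    h,w=s["range_z"].shape
    uv=np.stack(np.meshgrid(np.arange(w),np.arange(h)),-1).reshape(-1,1,2).astype(np.float64)
    n=cv2.undistortPoints(uv,K,s["dist_coeffs"]).reshape(h,w,2)
    z=s["range_z"][...,None].astype(float)
    P=np.concatenate([n*z,z],-1)@s["T"][:3,:3].T+s["T"][:3,3]
    P[s["range_z"]==0]=np.nan
    return P
def circ(p):
    A=np.c_[2*p[:,:2],np.ones(len(p))];x=np.linalg.lstsq(A,(p[:,:2]**2).sum(1),rcond=None)[0]
    return x[:2],np.sqrt(x[2]+x[:2]@x[:2])
E
python3 - <<'E'
from h import *
t=np.load("top0.npz");s=np.load("side0.npz")
def cr(d,u,v,a,b): return cv2.resize(np.ascontiguousarray(d["color"][v-a:v+a,u-b:u+b,::-1]),(390,290),interpolation=cv2.INTER_CUBIC)
img=np.vstack([np.hstack([cr(t,308,160,29,39),cr(t,118,225,29,39)]),np.hstack([cr(s,232,165,29,39),cr(s,205,225,29,39)])])
cv2.imwrite("pics/crop0.png",img)
for n,d in(("top",t),("side",s)):
    P=cloud(d)
    tb=P[(abs(P[...,2])<.01)]; print(n,"table z",np.nanmedian(tb[:,2]))
    for nm,(u,v) in dict(top=dict(foot=(303,166),done=(195,158),cap=(118,225)),side=dict(foot=(232,170),done=(205,230),cap=(264,320)))[n].items():
        if nm=="cap":
            Q=P[v-14:v+14,u-14:u+14].reshape(-1,3); bands=[(.022,.034)]
        else:
            Q=P[v-40:v+40,u-40:u+40].reshape(-1,3); bands=[(.09,.105),(.105,.116),(.118,.126),(.128,.145)]
        for lo,hi in bands:
            q=Q[(Q[:,2]>lo)&(Q[:,2]<hi)]
            if len(q)>2: print(n,nm,lo,len(q),np.round(np.median(q,0),4),np.round(q.min(0),4),np.round(q.max(0),4))
E
```

```text
top table z -0.00022274762336893517
top foot 0.09 46 [ 0.6032 -0.1325  0.1029] [ 0.5944 -0.158   0.0901] [ 0.6291 -0.1195  0.105 ]
top foot 0.105 128 [ 0.6095 -0.1363  0.1068] [ 0.5955 -0.16    0.1051] [ 0.631  -0.1204  0.1157]
top foot 0.118 8 [ 0.6077 -0.134   0.124 ] [ 0.6036 -0.1425  0.1212] [ 0.6196 -0.1315  0.1259]
top foot 0.128 43 [ 0.6117 -0.1395  0.1306] [ 0.6053 -0.1468  0.1281] [ 0.6212 -0.131   0.1341]
top done 0.09 49 [0.6209 0.1215 0.1029] [0.6157 0.1087 0.0904] [0.6515 0.1453 0.105 ]
top done 0.105 34 [0.6244 0.1173 0.1062] [0.6177 0.1102 0.1051] [0.648  0.1468 0.1151]
top done 0.118 15 [0.6211 0.1217 0.122 ] [0.619  0.1145 0.1182] [0.6394 0.1371 0.1258]
top done 0.128 164 [0.6334 0.1284 0.1383] [0.6187 0.1141 0.1286] [0.6499 0.1438 0.1418]
top cap 0.022 131 [0.4736 0.3252 0.0273] [0.4567 0.31   0.0227] [0.4888 0.34   0.0316]
side table z 0.0004562034317476815
side foot 0.09 56 [ 0.6116 -0.1257  0.0979] [ 0.5958 -0.1449  0.0901] [ 0.6328 -0.1163  0.105 ]
side foot 0.105 70 [ 0.6121 -0.1322  0.1075] [ 0.5957 -0.1564  0.105 ] [ 0.6309 -0.1197  0.1158]
side foot 0.118 15 [ 0.6098 -0.1329  0.1217] [ 0.6047 -0.1389  0.1184] [ 0.6223 -0.1296  0.1258]
side foot 0.128 70 [0.6293 0.1218 0.1383] [ 0.6053 -0.147   0.128 ] [0.6495 0.1319 0.1409]
side done 0.09 93 [0.6301 0.1451 0.0982] [0.6163 0.1221 0.09  ] [0.6544 0.1532 0.1049]
side done 0.105 67 [0.6314 0.1432 0.1071] [0.6171 0.1219 0.105 ] [0.6529 0.1527 0.1155]
side done 0.118 37 [0.6325 0.1442 0.1231] [0.6195 0.1283 0.1181] [0.6486 0.1498 0.126 ]
side done 0.128 141 [0.6342 0.1365 0.1383] [0.6198 0.1155 0.128 ] [0.6495 0.1487 0.1413]
side cap 0.022 175 [0.4736 0.3286 0.0277] [0.4583 0.3119 0.0223] [0.4886 0.3431 0.0317]
```

View pics/crop0.png

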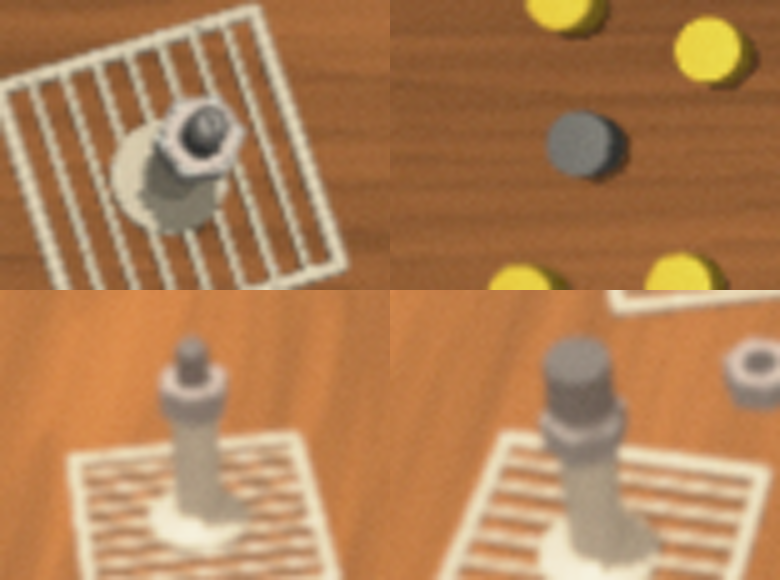

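The crop confirms it. Top left is the bare stud with its nut, so that is the unfinished foot. Top right, the grey disc among the yellow ones is the cap. Next I fit the nut's hexagon and the centres.

```bash
python3 - <<'E'
from h import *
from scipy.optimize import differential_evolution as DE
a60=np.deg2rad(60*np.arange(6))
for n in("top","side"):
    d=np.load(n+"0.npz");P=cloud(d);T=d["T"]
    K=np.array([[d["fx"],0,d["cx"]],[0,d["fy"],d["cy"]],[0,0,1]],float)
    R=T[:3,:3].T;r,_=cv2.Rodrigues(R);tv=-R@T[:3,3]
    near=np.hypot(P[...,0]-.613,P[...,1]+.139)<.05
    M=(near&(P[...,2]>.1035)).astype(float)
    flat=near&(P[...,2]>.1035)&(P[...,2]<.1095)
    print(n,"nut top z",np.median(P[flat][:,2]),flat.sum(), "foot z table",np.nanmedian(P[(np.hypot(P[...,0]-.613,P[...,1]+.139)<.16)&(abs(P[...,2])<.004)][:,2]))
    def poly(xyz): 
        return cv2.projectPoints(np.asarray(xyz,float),r,tv,K,d["dist_coeffs"])[0].reshape(-1,2)
    def cost(p):
        x,y,th=p
        im=np.zeros((384*4,512*4),np.uint8)[600 if n=="top" else 400:]  # crop rows
        off=600 if n=="top" else 400
        im=np.zeros((400,512*4),np.uint8)
        def f(pts): cv2.fillConvexPoly(im,np.round((cv2.convexHull(np.float32(pts)).reshape(-1,2)+.5)*4-[0,off]).astype(np.int32),1)
        an=th+a60+np.pi/6
        f(poly(np.c_[x+.0208*np.cos(an),y+.0208*np.sin(an),np.full(6,.1066)]))
        b=np.linspace(0,6.28,20)
        f(poly(np.r_[np.c_[x+.009*np.cos(b),y+.009*np.sin(b),np.full(20,.128)],np.c_[x+.009*np.cos(b),y+.009*np.sin(b),np.full(20,.106)],np.c_[x+.005*np.cos(b),y+.005*np.sin(b),np.full(20,.133)]]))
        c=cv2.resize(im.astype(np.float32),(512,100),interpolation=cv2.INTER_AREA)
        return abs(c-M[off//4:off//4+100]).sum()
    for sd in(0,1):
        o=DE(cost,[(.6,.628),(-.152,-.125),(0,np.pi/3)],seed=sd,maxiter=60,popsize=12,polish=False)
        print(n,np.round(o.x[:2],4),"flat normal deg",np.rad2deg(o.x[2]),o.fun)
    # cap and shelf
    top=(np.hypot(P[...,0]-.4735,P[...,1]-.326)<.03)&(P[...,2]>.0235)
    q=P[top];print("cap",np.round((np.percentile(q[:,:2],3,0)+np.percentile(q[:,:2],97,0))/2,4),np.round(q.mean(0),4),np.round(np.ptp(q,0),3))
    w=near=(np.hypot(P[...,0]-.613,P[...,1]+.139)<.125)&(P[...,2]>.004)&(P[...,2]<.012)
    print("shelf rect",[np.round(v,3) for v in cv2.minAreaRect(np.float32(P[w][:,:2]*1000))])
E
```

```text
top nut top z 0.10642479790678971 136 foot z table -0.0002501437555310071
top [ 0.6134 -0.1397] flat normal deg 3.9955495116921895 15.625
top [ 0.6134 -0.1399] flat normal deg 4.825690794009276 15.6875
cap [0.4729 0.3247] [0.4733 0.3253 0.0273] [0.032 0.03  0.008]
shelf rect [array([ 596.596, -134.374]), array([219.836, 190.688]), np.float64(26.215)]
side nut top z 0.10678408228020797 61 foot z table 0.00032459252956285045
side [ 0.6146 -0.1397] flat normal deg 8.768563398097587 14.0
side [ 0.6146 -0.1397] flat normal deg 8.606141428758109 14.0
cap [0.4733 0.3277] [0.4735 0.3282 0.0278] [0.03  0.031 0.008]
shelf rect [array([ 603.981, -163.08 ]), array([180.693, 199.364]), np.float64(13.976)]
```

{"name": "arm_command", "arguments": {
  "targets": [0,0,-134.5,520,-195,0,-1,0,0,-134.5,520,-195,0,-1,0,0,-134.5,520,-195,0,-1,0,0,-134.5,520,-195,0,-1,0,0,-134.5,520,-195,0,-1,0,0,-134.5,520,-195,0,-1,0,0,-134.5,520,-195,0,-1,0,0,-134.5,520,-195,0,-1,0,0,-134.5,520,-195,0,-1,0,0,-134.5,520,-195,0,-1,0,0,-134.5,520,-195,0,-1,0,0,-134.5,520,-195,0,-1,0,0,-134.5,520,-195,0,-1,0,0,-134.5,520,-195,0,-1,0,0,-134.5,520,-195,0,-1,0,0,-134.5,520,-195,0,-1,0,0,-134.5,520,-195,0,-1,0,0,-134.5,520,-195,0,-1,0,0,-134.5,520,-195,0,-1,0,0,-134.5,520,-195,0,-1]
}}

```text
time: 2.1
tool_pos: [0.6138, -0.1401, 0.2054]
ee_rot: [-3.141, -0.0, 2.721]
wrist_force: [0.2, -0.2, -0.1]
width: 0.0941
finger_force: 0.0
```

{"name": "arm_command", "arguments": {
  "targets": [0,0,0,0,0,40,-1,0,0,0,0,0,80,-1,0,0,0,0,0,110,-1,0,0,0,0,0,123,-1,0,0,0,0,0,123,-1,0,0,0,0,0,123,1,0,0,0,0,0,123,1,0,0,0,0,0,123,1,0,0,0,0,0,123,1,0,0,0,0,0,123,1,0,0,0,0,0,123,1,0,0,0,0,0,123,1,0,0,0,0,0,123,1,0,0,0,0,0,123,1,0,0,0,0,0,123,1]
}}

```text
time: 3.6
tool_pos: [0.614, -0.1396, 0.0825]
ee_rot: [3.141, -0.0, 2.722]
wrist_force: [0.7, 2.1, 0.3]
width: 0.0353
finger_force: 29.7
```

```bash
cat > st.py <<'E'
from bench import robot
import numpy as np
o=robot.get_obs()
print("t",o["time"],"p",np.round(np.array(o["tool_pos"])*1e3,2),"yaw",round(np.rad2deg(o["ee_rot"][2]),2),"F",np.round(o["wrist_force"],1),"M",np.round(o["wrist_torque"],3),"w",round(o["width"]*1e3,2),"g",round(float(np.ravel(o["finger_force"])[0]),1),"j6",round(o["joint_positions"][5],3),"t6",round(o["joint_torque"][5],3))
E
python3 st.py; python3 - <<'E'
from bench import robot
import cv2
s=robot.snapshot("side");c=s["color"][110:200,180:300,::-1]
cv2.imwrite("pics/g1.png",cv2.resize(c,(720,540),interpolation=cv2.INTER_CUBIC))
E
```

```text
t 3.6 p [ 614.01 -139.56   82.49] yaw 155.99 F [0.7 2.1 0.3] M [ 0.408 -0.29  -0.016] w 35.35 g 29.7 j6 -1.466 t6 -0.023
```

View pics/g1.png

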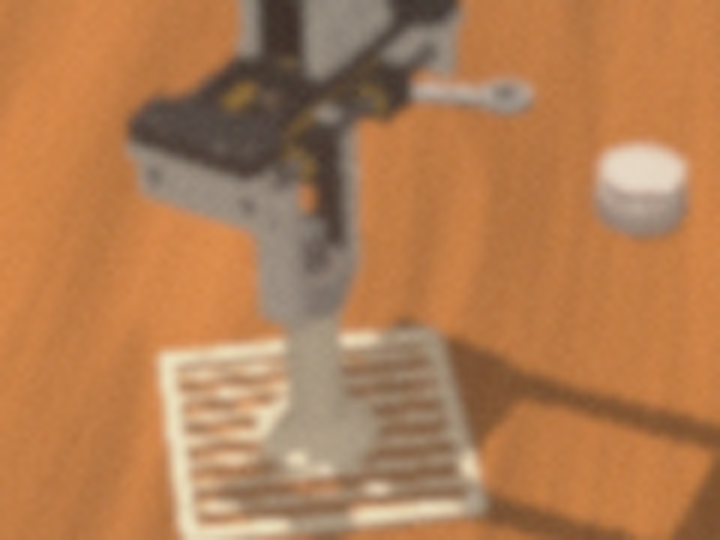

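Seated on the flats (35.3 mm opening, grip 30 N). I'll turn 40° first, following the thread down.

{"name": "arm_command", "arguments": {
  "targets": [0,0,8,0,0,0.05,1,0,0,16,0,0,0.1,1,0,0,24,0,0,0.14,1,0,0,32,0,0,0.18,1,0,0,40,0,0,0.22,1]
}}

```text
time: 4.15
tool_pos: [0.6141, -0.1395, 0.0823]
ee_rot: [3.141, -0.0, 2.019]
wrist_force: [0.5, 2.2, -0.3]
width: 0.0355
finger_force: 29.7
```

```bash
python3 st.py
```

```text
t 4.15 p [ 614.08 -139.52   82.26] yaw 115.67 F [ 0.5  2.2 -0.3] M [ 0.363 -0.246 -0.013] w 35.47 g 29.7 j6 -0.762 t6 -1.104
```

{"name": "arm_command", "arguments": {
  "targets": [0,0,5,0,0,0.03,1,0,0,10,0,0,0.06,1,0,0,15,0,0,0.08,1]
}}

```text
time: 4.45
tool_pos: [0.6141, -0.1395, 0.0822]
ee_rot: [3.141, -0.001, 1.759]
wrist_force: [0.9, 1.4, 0.0]
width: 0.0356
finger_force: 29.7
```

```bash
python3 st.py
```

```text
t 4.45 p [ 614.08 -139.52   82.19] yaw 100.8 F [0.9 1.4 0. ] M [ 0.3   -0.259  0.054] w 35.6 g 29.7 j6 -0.502 t6 -0.675
```

{"name": "arm_command", "arguments": {
  "targets": [0,0,5,0,0,0.03,1]
}}

```text
time: 4.55
tool_pos: [0.6141, -0.1395, 0.0822]
ee_rot: [3.141, -0.001, 1.672]
wrist_force: [1.1, 1.8, -0.6]
width: 0.0357
finger_force: 29.7
```

```bash
python3 st.py
```

```text
t 4.55 p [ 614.12 -139.5    82.17] yaw 95.8 F [ 1.1  1.8 -0.6] M [ 0.348 -0.328  0.043] w 35.72 g 29.7 j6 -0.415 t6 -0.675
```

{"name": "arm_command", "arguments": {
  "targets": [0,0,5,0,0,0.03,1]
}}

```text
time: 4.65
tool_pos: [0.6141, -0.1395, 0.0821]
ee_rot: [3.141, -0.001, 1.585]
wrist_force: [1.7, 2.6, 0.5]
width: 0.0362
finger_force: 29.7
```

```bash
python3 st.py
```

```text
t 4.65 p [ 614.1  -139.51   82.1 ] yaw 90.8 F [1.7 2.6 0.5] M [ 0.336 -0.217  0.03 ] w 36.23 g 29.7 j6 -0.328 t6 -0.675
```

{"name": "arm_command", "arguments": {
  "targets": [0,0,5,0,0,0.03,1]
}}

```text
time: 4.75
tool_pos: [0.6141, -0.1395, 0.0821]
ee_rot: [3.141, -0.001, 1.497]
wrist_force: [1.5, 1.3, 0.0]
width: 0.0358
finger_force: 29.7
```

```bash
python3 st.py
```

```text
t 4.75 p [ 614.11 -139.5    82.1 ] yaw 85.8 F [1.5 1.3 0. ] M [ 0.34  -0.262  0.064] w 35.81 g 29.7 j6 -0.241 t6 -0.675
```

{"name": "arm_command", "arguments": {
  "targets": [0,0,5,0,0,0.03,1]
}}

```text
time: 4.85
tool_pos: [0.6141, -0.1395, 0.0821]
ee_rot: [3.141, -0.001, 1.41]
wrist_force: [1.5, 2.6, 0.2]
width: 0.0356
finger_force: 29.7
```

```bash
python3 st.py
```

```text
t 4.85 p [ 614.12 -139.48   82.06] yaw 80.8 F [1.5 2.6 0.2] M [ 0.334 -0.242  0.046] w 35.57 g 29.7 j6 -0.153 t6 -0.675
```

{"name": "arm_command", "arguments": {
  "targets": [0,0,5,0,0,0.03,1]
}}

```text
time: 4.95
tool_pos: [0.6141, -0.1395, 0.082]
ee_rot: [3.141, -0.001, 1.323]
wrist_force: [1.4, 2.1, -0.6]
width: 0.0361
finger_force: 29.7
```

```bash
python3 st.py
```

```text
t 4.95 p [ 614.09 -139.51   82.03] yaw 75.8 F [ 1.4  2.1 -0.6] M [ 0.322 -0.184  0.018] w 36.1 g 29.7 j6 -0.066 t6 -0.675
```

{"name": "arm_command", "arguments": {
  "targets": [0,0,5,0,0,0.03,1]
}}

```text
time: 5.05
tool_pos: [0.6141, -0.1395, 0.082]
ee_rot: [3.141, -0.001, 1.236]
wrist_force: [0.8, 2.0, -0.0]
width: 0.0358
finger_force: 29.7
```

```bash
python3 st.py
```

```text
t 5.05 p [ 614.14 -139.52   82.  ] yaw 70.79 F [ 0.8  2.  -0. ] M [ 0.366 -0.192  0.003] w 35.77 g 29.7 j6 0.021 t6 -0.675
```

{"name": "arm_command", "arguments": {
  "targets": [0,0,5,0,0,0.03,1]
}}

```text
time: 5.15
tool_pos: [0.6141, -0.1395, 0.082]
ee_rot: [3.141, -0.001, 1.148]
wrist_force: [1.3, 2.8, -0.3]
width: 0.0357
finger_force: 29.7
```

```bash
python3 st.py
```

```text
t 5.15 p [ 614.14 -139.54   82.  ] yaw 65.8 F [ 1.3  2.8 -0.3] M [ 0.412 -0.201 -0.03 ] w 35.75 g 29.7 j6 0.109 t6 -0.675
```

{"name": "arm_command", "arguments": {
  "targets": [0,0,5,0,0,0.03,1]
}}

```text
time: 5.25
tool_pos: [0.6141, -0.1395, 0.082]
ee_rot: [3.141, -0.001, 1.061]
wrist_force: [1.4, 1.6, 0.6]
width: 0.0356
finger_force: 29.7
```

```bash
python3 st.py
```

```text
t 5.25 p [ 614.14 -139.52   81.97] yaw 60.8 F [1.4 1.6 0.6] M [ 0.335 -0.236  0.052] w 35.59 g 29.7 j6 0.196 t6 -0.675
```

{"name": "arm_command", "arguments": {
  "targets": [0,0,5,0,0,0.03,1]
}}

```text
time: 5.35
tool_pos: [0.6141, -0.1395, 0.0819]
ee_rot: [3.141, -0.001, 0.975]
wrist_force: [1.0, 1.7, -0.0]
width: 0.0357
finger_force: 29.5
```

```bash
python3 st.py
```

```text
t 5.35 p [ 614.14 -139.51   81.93] yaw 55.84 F [ 1.   1.7 -0. ] M [ 0.359 -0.262  0.51 ] w 35.74 g 29.5 j6 0.282 t6 -0.173
```

Contact came between yaw 60.8° and 55.8°, with Mz jumping to 0.51 N m. I'll go on in small steps and watch for slip.

{"name": "arm_command", "arguments": {
  "targets": [0,0,5,0,0,0.03,1]
}}

```text
time: 5.45
tool_pos: [0.6141, -0.1395, 0.0819]
ee_rot: [3.141, -0.001, 0.888]
wrist_force: [0.2, 1.9, 0.4]
width: 0.0358
finger_force: 29.5
```

```bash
python3 st.py
```

```text
t 5.45 p [ 614.14 -139.5    81.89] yaw 50.88 F [0.2 1.9 0.4] M [ 0.334 -0.197  0.512] w 35.83 g 29.5 j6 0.369 t6 -0.179
```

{"name": "arm_command", "arguments": {
  "targets": [0,0,5,0,0,0.03,1]
}}

```text
time: 5.55
tool_pos: [0.614, -0.1398, 0.0819]
ee_rot: [3.141, 0.0, 0.801]
wrist_force: [0.9, 2.8, -0.2]
width: 0.036
finger_force: 29.8
```

```bash
python3 st.py
```

```text
t 5.55 p [ 613.95 -139.77   81.91] yaw 45.88 F [ 0.9  2.8 -0.2] M [ 0.367 -0.167  0.521] w 35.98 g 29.8 j6 0.456 t6 -0.17
```

{"name": "arm_command", "arguments": {
  "targets": [0,0,5,0,0,0.03,1]
}}

```text
time: 5.65
tool_pos: [0.614, -0.1397, 0.0819]
ee_rot: [3.142, -0.0, 0.714]
wrist_force: [0.6, 1.0, 0.8]
width: 0.0358
finger_force: 29.8
```

```bash
python3 st.py
```

```text
t 5.65 p [ 613.95 -139.71   81.89] yaw 40.88 F [0.6 1.  0.8] M [ 0.296 -0.09   0.508] w 35.83 g 29.8 j6 0.543 t6 -0.145
```

{"name": "arm_command", "arguments": {
  "targets": [0,0,5,0,0,0.03,1]
}}

```text
time: 5.75
tool_pos: [0.6138, -0.1398, 0.0818]
ee_rot: [-3.141, 0.0, 0.626]
wrist_force: [-0.7, 0.4, 1.2]
width: 0.0358
finger_force: 29.9
```

```bash
python3 st.py
```

```text
t 5.75 p [ 613.82 -139.76   81.8 ] yaw 35.88 F [-0.7  0.4  1.2] M [0.208 0.054 0.601] w 35.8 g 29.9 j6 0.631 t6 -0.126
```

{"name": "arm_command", "arguments": {
  "targets": [0,0,4,0,0,0.02,1]
}}

```text
time: 5.85
tool_pos: [0.6138, -0.1398, 0.0818]
ee_rot: [-3.142, 0.0, 0.557]
wrist_force: [0.1, 1.5, 0.7]
width: 0.0354
finger_force: 29.9
```

```bash
python3 st.py
```

```text
t 5.85 p [ 613.83 -139.76   81.8 ] yaw 31.91 F [0.1 1.5 0.7] M [0.235 0.004 0.605] w 35.38 g 29.9 j6 0.7 t6 0.099
```

{"name": "arm_command", "arguments": {
  "targets": [0,0,0,0,0,0,-1,0,0,0,0,0,0,-1,0,0,0,0,0,0,-1,0,0,0,0,0,0,-1,0,0,0,0,0,0,-1,0,0,0,0,0,0,-1,0,0,0,0,0,0,-1,0,0,0,0,0,0,-1,0,0,0,0,0,-40,-1,0,0,0,0,0,-80,-1,0,0,0,0,0,-110,-1,0,0,0,0,0,-120,-1]
}}

```text
time: 7.05
tool_pos: [0.6156, -0.1405, 0.2068]
ee_rot: [3.135, -0.005, 0.558]
wrist_force: [0.8, -0.2, -0.5]
width: 0.0941
finger_force: 0.0
```

```bash
python3 st.py
```

```text
t 7.05 p [ 615.59 -140.52  206.77] yaw 31.98 F [ 0.8 -0.2 -0.5] M [-0.004 -0.034 -0.031] w 94.11 g 0.0 j6 0.698 t6 -0.002
```

{"name": "arm_command", "arguments": {
  "targets": [0,0,30,127,-470,0,-0.2,0,0,30,127,-470,0,-0.2,0,0,30,127,-470,0,-0.2,0,0,30,127,-470,0,-0.2,0,0,30,127,-470,0,-0.2,0,0,30,127,-470,0,-0.2,0,0,30,127,-470,0,-0.2,0,0,30,127,-470,0,-0.2,0,0,30,127,-470,0,-0.2,0,0,30,127,-470,0,-0.2,0,0,30,127,-470,0,-0.2,0,0,30,127,-470,0,-0.2,0,0,30,127,-470,0,-0.2,0,0,30,127,-470,0,-0.2,0,0,30,127,-470,0,-0.2]
}}

```text
time: 8.55
tool_pos: [0.4733, 0.3247, 0.2017]
ee_rot: [3.141, -0.0, 0.032]
wrist_force: [-0.1, -0.1, -0.1]
width: 0.0564
finger_force: 0.0
```

```bash
python3 st.py; cat > nut.py <<'E'
from h import *
from bench import robot
from scipy.optimize import differential_evolution as DE
import sys
a60=np.deg2rad(60*np.arange(6)); tag=sys.argv[1]; zt=float(sys.argv[2]); ims=[]
for n in("top","side"):
    d=robot.snapshot(n);P=cloud(d);T=d["T"]
    u,v=(308,160) if n=="top" else (232,165)
    ims.append(cv2.resize(np.ascontiguousarray(d["color"][v-29:v+29,u-39:u+39,::-1]),(390,290),interpolation=cv2.INTER_CUBIC))
    K=np.array([[d["fx"],0,d["cx"]],[0,d["fy"],d["cy"]],[0,0,1]],float)
    R=T[:3,:3].T;r,_=cv2.Rodrigues(R);tv=-R@T[:3,3]
    near=np.hypot(P[...,0]-.614,P[...,1]+.1397)<.05
    M=(near&(P[...,2]>.1025)).astype(float)
    flat=near&(P[...,2]>.1025)&(P[...,2]<.1095)
    print(n,"nut top z",np.median(P[flat][:,2]),flat.sum())
    off=600 if n=="top" else 400
    poly=lambda q: cv2.projectPoints(np.asarray(q,float),r,tv,K,d["dist_coeffs"])[0].reshape(-1,2)
    b=np.linspace(0,6.28,20)
    ring=lambda x,y,R,z: np.c_[x+R*np.cos(b),y+R*np.sin(b),np.full(20,z)]
    def cost(p):
        x,y,th=p; im=np.zeros((400,2048),np.uint8)
        f=lambda pts: cv2.fillConvexPoly(im,np.round((cv2.convexHull(np.float32(pts)).reshape(-1,2)+.5)*4-[0,off]).astype(np.int32),1)
        an=th+a60+np.pi/6
        f(poly(np.c_[x+.0208*np.cos(an),y+.0208*np.sin(an),np.full(6,zt)]))
        f(poly(np.r_[ring(x,y,.009,.128),ring(x,y,.009,.106),ring(x,y,.005,.133)]))
        return abs(cv2.resize(im.astype(np.float32),(512,100),interpolation=cv2.INTER_AREA)-M[off//4:off//4+100]).sum()
    o=DE(cost,[(.6,.628),(-.152,-.125),(-.5,np.pi/3-.5)],seed=0,maxiter=60,popsize=12,polish=False)
    print(n,np.round(o.x[:2],4),"flat deg",np.rad2deg(o.x[2]),o.fun)
    q=P[(np.hypot(P[...,0]-.4735,P[...,1]-.326)<.025)&(P[...,2]>.0235)&(P[...,2]<.031)]
    if len(q): print("cap",np.round((np.percentile(q[:,:2],3,0)+np.percentile(q[:,:2],97,0))/2,4),len(q))
    q=P[near&(P[...,2]>.126)]; print("stud",np.round(q.mean(0),4),len(q))
cv2.imwrite(f"pics/{tag}.png",np.hstack(ims))
E
python3 nut.py n1 .106
```

```text
t 8.55 p [473.31 324.68 201.71] yaw 1.85 F [-0.1 -0.1 -0.1] M [ 0.052  0.053 -0.075] w 56.39 g 0.0 j6 2.041 t6 -0.002
top nut top z 0.10601881787591594 138
top [ 0.613  -0.1392] flat deg 4.157326374636249 15.9375
cap [0.4728 0.3253] 129
stud [ 0.6124 -0.1389  0.1305] 50
side nut top z 0.10613687840439451 70
side [ 0.6144 -0.1385] flat deg 7.932966656624522 17.1875
cap [0.4734 0.3273] 169
stud [ 0.6133 -0.1366  0.1306] 28
```

The nut top dropped about 0.5 mm, but the image fits put the nut near 6° where the tool yaw implies 1.9°. It may have slipped a little in the 30 N grip. There is plenty of time, so I'll regrip at the same yaw. Residual torque there would mean it lagged.

{"name": "arm_command", "arguments": {
  "targets": [0,0,-30,125.5,469,0,-1,0,0,-30,125.5,469,0,-1,0,0,-30,125.5,469,0,-1,0,0,-30,125.5,469,0,-1,0,0,-30,125.5,469,0,-1,0,0,-30,125.5,469,0,-1,0,0,-30,125.5,469,0,-1,0,0,-30,125.5,469,0,-1,0,0,-30,125.5,469,0,-1,0,0,-30,125.5,469,0,-1,0,0,-30,125.5,469,0,-1,0,0,-30,125.5,469,0,-1,0,0,-30,125.5,469,0,-1,0,0,-30,125.5,469,0,-1,0,0,-30,125.5,469,40,-1,0,0,-30,125.5,469,80,-1,0,0,-30,125.5,469,110,-1,0,0,-30,125.5,469,120,-1,0,0,-30,125.5,469,120,-1,0,0,-30,125.5,469,120,-1]
}}

```text
time: 10.65
tool_pos: [0.6155, -0.1382, 0.0839]
ee_rot: [3.139, -0.002, 0.559]
wrist_force: [-0.1, 0.1, 1.2]
width: 0.0941
finger_force: 0.0
```

```bash
python3 st.py
```

```text
t 10.65 p [ 615.47 -138.19   83.91] yaw 32.03 F [-0.1  0.1  1.2] M [-0.083 -0.009 -0.048] w 94.13 g 0.0 j6 0.701 t6 -0.001
```

{"name": "arm_command", "arguments": {
  "targets": [0,0,0,0,0,0,-1,0,0,0,0,0,0,-1,0,0,0,0,0,0,-1]
}}

```text
time: 10.95
tool_pos: [0.615, -0.1388, 0.0833]
ee_rot: [3.14, -0.002, 0.558]
wrist_force: [-0.1, 0.3, 0.5]
width: 0.0939
finger_force: 0.0
```

```bash
python3 st.py
```

```text
t 10.95 p [ 615.04 -138.76   83.27] yaw 31.97 F [-0.1  0.3  0.5] M [-0.008  0.024 -0.041] w 93.88 g 0.0 j6 0.701 t6 0.0
```

{"name": "arm_command", "arguments": {
  "targets": [0,0,0,-0.5,0,0,1,0,0,0,-0.5,0,0,1,0,0,0,-0.5,0,0,1,0,0,0,-0.5,0,0,1,0,0,0,-0.5,0,0,1,0,0,0,-0.5,0,0,1,0,0,0,-0.5,0,0,1,0,0,0,-0.5,0,0,1,0,0,0,-0.5,0,0,1,0,0,0,-0.5,0,0,1]
}}

```text
time: 11.95
tool_pos: [0.6142, -0.1394, 0.0818]
ee_rot: [3.14, -0.0, 0.558]
wrist_force: [1.5, -3.5, -0.4]
width: 0.0357
finger_force: 29.9
```

```bash
python3 st.py
```

```text
t 11.95 p [ 614.22 -139.36   81.81] yaw 31.97 F [ 1.5 -3.5 -0.4] M [-0.435 -0.261  0.086] w 35.74 g 29.9 j6 0.7 t6 0.112
```

Residual torque is only about 0.1 N m and the opening is 35.7 mm, so the pads still sit flat and the nut did not slip. The nip-up is about 24–29°. I'll release and go to the cap.

{"name": "arm_command", "arguments": {
  "targets": [0,0,0,0,0,0,-1,0,0,0,0,0,0,-1,0,0,0,0,0,0,-1,0,0,0,0,0,0,-1,0,0,0,0,0,0,-1,0,0,0,0,0,0,-1,0,0,0,0,0,0,-1,0,0,0,0,0,0,-1,0,0,0,0,0,-40,-1,0,0,0,0,0,-80,-1,0,0,0,0,0,-110,-1,0,0,0,0,0,-120,-1,0,0,0,0,0,-120,-1]
}}

```text
time: 13.25
tool_pos: [0.6147, -0.139, 0.2037]
ee_rot: [3.139, -0.003, 0.558]
wrist_force: [-0.7, -0.2, -0.5]
width: 0.0939
finger_force: 0.0
```

{"name": "arm_command", "arguments": {
  "targets": [0,0,30,127,-470,0,-0.2,0,0,30,127,-470,0,-0.2,0,0,30,127,-470,0,-0.2,0,0,30,127,-470,0,-0.2,0,0,30,127,-470,0,-0.2,0,0,30,127,-470,0,-0.2,0,0,30,127,-470,0,-0.2,0,0,30,127,-470,0,-0.2,0,0,30,127,-470,0,-0.2,0,0,30,127,-470,0,-0.2,0,0,30,127,-470,0,-0.2,0,0,30,127,-470,0,-0.2,0,0,30,127,-470,0,-0.2,0,0,30,127,-470,0,-0.2,0,0,30,127,-470,0,-0.2,0,0,30,127,-470,0,-0.2,0,0,30,127,-470,0,-0.2]
}}

```text
time: 14.95
tool_pos: [0.473, 0.3267, 0.2019]
ee_rot: [-3.142, -0.0, 0.033]
wrist_force: [-1.6, -0.8, -0.3]
width: 0.0563
finger_force: 0.0
```

```bash
python3 st.py; python3 nut.py n2 .106
```

```text
t 14.95 p [473.04 326.71 201.88] yaw 1.92 F [-1.6 -0.8 -0.3] M [-0.018  0.     0.009] w 56.32 g 0.0 j6 2.043 t6 -0.0
top nut top z 0.10586834593214689 139
top [ 0.6134 -0.1392] flat deg 0.09423812724551532 14.25
cap [0.473  0.3254] 126
stud [ 0.6122 -0.1393  0.1305] 51
side nut top z 0.10625503734593877 66
side [ 0.6144 -0.1384] flat deg 8.487684578206103 17.875
cap [0.4737 0.3278] 167
stud [ 0.6135 -0.1372  0.1306] 26
```

View pics/n2.png

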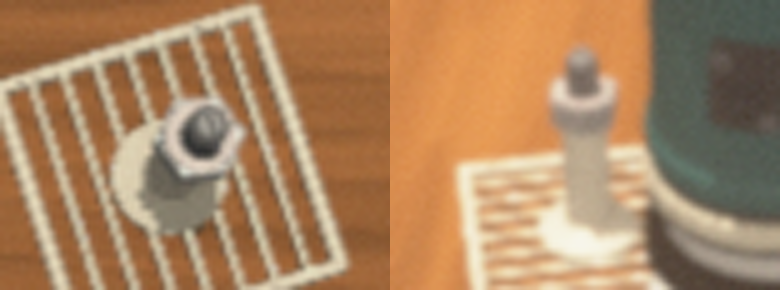

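The nut sits lower in both views. The single-image angle fit scatters by several degrees, so I rely on the regrip check. Now down over the grey cap.

{"name": "arm_command", "arguments": {
  "targets": [0,0,0,0,0,45,-0.2,0,0,0,0,0,90,-0.2,0,0,0,0,0,130,-0.2,0,0,0,0,0,160,-0.2,0,0,0,0,0,180,-0.2,0,0,0,0,0,190,-0.2,0,0,0,0,0,197,-0.2,0,0,0,0,0,197,-0.2,0,0,0,0,0,197,-0.2,0,0,0,0,0,197,-0.2]
}}

```text
time: 16.05
tool_pos: [0.4738, 0.3278, 0.0063]
ee_rot: [-3.14, -0.003, 0.034]
wrist_force: [-0.4, 0.9, -0.4]
width: 0.0567
finger_force: 0.0
```

{"name": "arm_command", "arguments": {
  "targets": [0,0,0,0,0,0,1,0,0,0,0,0,0,1,0,0,0,0,0,0,1,0,0,0,0,0,0,1,0,0,0,0,0,0,1,0,0,0,0,0,0,1,0,0,0,0,0,0,1]
}}

```text
time: 16.75
tool_pos: [0.4728, 0.3273, 0.005]
ee_rot: [-3.142, -0.0, 0.035]
wrist_force: [-0.2, -0.1, 2.4]
width: 0.0322
finger_force: 30.0
```

```bash
python3 st.py
```

```text
t 16.75 p [472.84 327.29   4.99] yaw 1.98 F [-0.2 -0.1  2.4] M [-0.022  0.069  0.022] w 32.21 g 30.0 j6 2.043 t6 0.005
```

{"name": "arm_command", "arguments": {
  "targets": [0,0,0,0,0,-20,1,0,0,0,0,0,-60,1,0,0,0,0,0,-110,1,0,0,0,0,0,-155,1,0,0,0,0,0,-185,1,0,0,0,0,0,-190,1,0,0,0,12,45,-190,1,0,0,0,24,90,-190,1,0,0,0,36,135,-190,1,0,0,0,48,180,-190,1,0,0,0,60,225,-190,1,0,0,0,72,270,-190,1,0,0,0,84,315,-190,1,0,0,0,96,360,-190,1,0,0,0,108,405,-190,1,0,0,0,117,445,-190,1,0,0,0,122,465,-190,1,0,0,0,124.5,471.5,-190,1,0,0,0,124.5,471.5,-190,1,0,0,0,124.5,471.5,-190,1]
}}

```text
time: 18.75
tool_pos: [0.6132, -0.1379, 0.1944]
ee_rot: [-3.14, 0.001, 0.036]
wrist_force: [0.0, -0.1, -0.7]
width: 0.0319
finger_force: 30.0
```

{"name": "arm_command", "arguments": {
  "targets": [0,0,0,0,0,0,1,0,0,0,0,0,0,1,0,0,0,0,0,0,1,0,0,0,0,0,0,1,0,0,0,0,0,0,1,0,0,0,0,0,0,1]
}}

```text
time: 19.35
tool_pos: [0.6134, -0.1397, 0.1948]
ee_rot: [3.141, -0.0, 0.035]
wrist_force: [0.0, 0.4, -0.4]
width: 0.032
finger_force: 30.0
```

```bash
python3 st.py;python3 - <<'E'
from bench import robot
import cv2
s=robot.snapshot("side");c=s["color"][80:185,170:310,::-1]
cv2.imwrite("pics/g2.png",cv2.resize(c,(720,540),interpolation=cv2.INTER_CUBIC))
E
```

```text
t 19.35 p [ 613.38 -139.67  194.81] yaw 1.98 F [ 0.   0.4 -0.4] M [ 0.075  0.041 -0.01 ] w 32.01 g 30.0 j6 1.222 t6 0.0
```

View pics/g2.png

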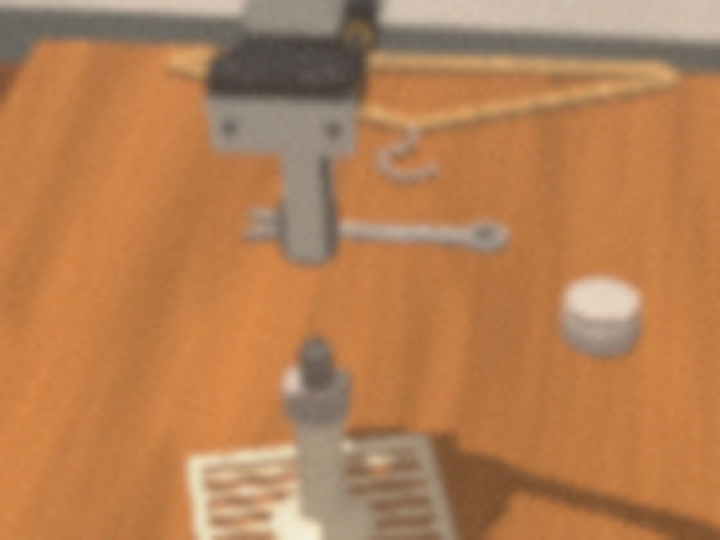

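The cap is held (32.0 mm, 30 N), mostly hidden behind the near finger and lined up with the stud at about (315,350). Lowering it in stages.

{"name": "arm_command", "arguments": {
  "targets": [0,0,0,0,0,30,1,0,0,0,0,0,50,1,0,0,0,0,0,56,1,0,0,0,0,0,60,1,0,0,0,0,0,64,1,0,0,0,0,0,68,1]
}}

```text
time: 20.0
tool_pos: [0.6137, -0.1398, 0.1281]
ee_rot: [3.141, -0.001, 0.034]
wrist_force: [-1.3, 0.4, 1.3]
width: 0.0322
finger_force: 30.0
```

```bash
python3 st.py
```

```text
t 20.0 p [ 613.68 -139.79  128.07] yaw 1.97 F [-1.3  0.4  1.3] M [0.134 0.316 0.036] w 32.16 g 30.0 j6 1.222 t6 0.002
```

{"name": "arm_command", "arguments": {
  "targets": [0,0,0,0,0,4,1,0,0,0,0,0,7,1,0,0,0,0,0,9.5,1,0,0,0,0,0,9.5,1]
}}

```text
time: 20.4
tool_pos: [0.6134, -0.1398, 0.1168]
ee_rot: [3.142, 0.0, 0.034]
wrist_force: [0.4, 0.0, -0.9]
width: 0.0323
finger_force: 30.0
```

```bash
python3 st.py
```

```text
t 20.4 p [ 613.44 -139.75  116.78] yaw 1.97 F [ 0.4  0.  -0.9] M [ 0.022  0.072 -0.025] w 32.33 g 30.0 j6 1.222 t6 0.0
```

{"name": "arm_command", "arguments": {
  "targets": [0,0,0,0,0,1,1,0,0,0,0,0,2,1,0,0,0,0,0,2,1]
}}

```text
time: 20.7
tool_pos: [0.6136, -0.1398, 0.116]
ee_rot: [3.141, -0.001, 0.035]
wrist_force: [-1.1, 0.5, 2.6]
width: 0.032
finger_force: 30.0
```

```bash
python3 st.py
```

```text
t 20.7 p [ 613.56 -139.75  115.97] yaw 1.98 F [-1.1  0.5  2.6] M [0.142 0.293 0.008] w 31.96 g 30.0 j6 1.222 t6 0.001
```

{"name": "arm_command", "arguments": {
  "targets": [0,0,0,0,0,0.7,1,0,0,0,0,0,1.4,1,0,0,0,0,0,1.4,1]
}}

```text
time: 21.0
tool_pos: [0.6137, -0.1398, 0.1159]
ee_rot: [3.141, -0.002, 0.034]
wrist_force: [-3.1, 1.3, 7.0]
width: 0.0324
finger_force: 30.0
```

```bash
python3 st.py
```

```text
t 21.0 p [ 613.66 -139.8   115.87] yaw 1.98 F [-3.1  1.3  7. ] M [0.215 0.587 0.042] w 32.39 g 30.0 j6 1.222 t6 0.001
```

The cap is home: the TCP stopped at 115.9 mm, 116 expected, with 7 N pressing back. Releasing and backing away.

{"name": "arm_command", "arguments": {
  "targets": [0,0,0,0,0,-1,1,0,0,0,0,0,-1,-1,0,0,0,0,0,-1,-1,0,0,0,0,0,-1,-1,0,0,0,0,0,-1,-1,0,0,0,0,0,-1,-1,0,0,0,0,0,-1,-1,0,0,0,0,0,-20,-1,0,0,0,0,0,-60,-1,0,0,0,0,0,-90,-1,0,0,0,-45,0,-90,-1,0,0,0,-90,0,-90,-1,0,0,0,-135,0,-90,-1,0,0,0,-180,0,-90,-1,0,0,0,-180,0,-90,-1,0,0,0,-180,0,-90,-1]
}}

```text
time: 22.6
tool_pos: [0.4334, -0.146, 0.2045]
ee_rot: [3.141, -0.002, 0.034]
wrist_force: [-1.0, -0.5, -0.6]
width: 0.0941
finger_force: 0.0
```

```bash
python3 st.py; python3 - <<'E'
from h import *
from bench import robot
ims=[]
for n,(u,v) in(("top",(308,160)),("side",(232,165))):
    d=robot.snapshot(n);P=cloud(d)
    q=P[(np.hypot(P[...,0]-.614,P[...,1]+.1397)<.05)&(P[...,2]>.13)&(P[...,2]<.16)]
    if len(q): print(n,"cap top",np.round(np.median(q,0),4),len(q),"z90",np.percentile(q[:,2],90))
    ims.append(cv2.resize(np.ascontiguousarray(d["color"][v-29:v+29,u-39:u+39,::-1]),(390,290),interpolation=cv2.INTER_CUBIC))
cv2.imwrite("pics/end.png",np.hstack(ims))
E
```

```text
t 22.6 p [ 433.37 -146.02  204.49] yaw 1.93 F [-1.  -0.5 -0.6] M [0.026 0.032 0.008] w 94.05 g 0.0 j6 1.088 t6 -0.011
top cap top [ 0.6136 -0.1399  0.1386] 166 z90 0.1404260910964102
side cap top [ 0.6142 -0.1338  0.1387] 85 z90 0.14078147633686025
```

View pics/end.png

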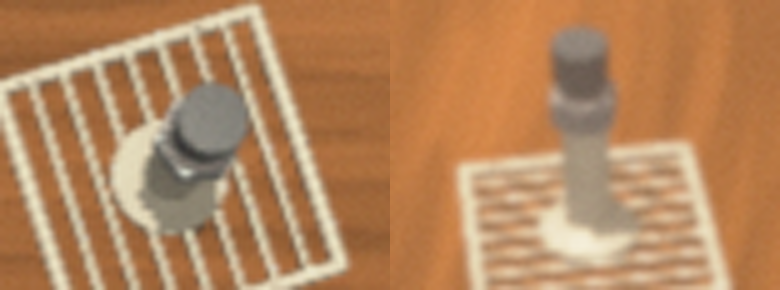

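The cap sits upright over the stud in both views. Its top is at 138.6 mm (139 expected for fully home), the same as the finished foot, and the gripper is clear. Handing in.

```bash
python3 -c "
from bench import robot
print(robot.close_job())"
```

```text
the job is handed in; nothing more can be done
None
```

The job is handed in at about 23 s: the nut is on the washer and nipped up an estimated 24–29° (torque rose from about 0.51 to 0.60 N m, under the stud's 0.8 N m hold), and the grey cap is fully home on the stud and released.

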